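# Shut one lamp battery hatch, pop the next

## Robot

A 6-joint arm with a two-finger parallel gripper is mounted at the origin on a cart in front of the work surface, level with it; the furniture and walls round the work are solid. World frame = base frame: x ahead of the robot, y to its left, z up, the work surface at z = 0. Lengths are in m, angles in rad, forces in N, time in s.
With the tool pointing down it reaches from about 0.35 to 0.8 m from the base axis. Payload 7.3 kg.
Tool frame: the origin (TCP) lies between the finger pads; the fingertips stand 25 mm ahead of it and the grasp point (between the pads) lies 6 mm ahead of it (r.tip_extent is the distance from the TCP to the fingertips, in m); z points along the fingers, y is the direction in which the jaws open and shut (so a half turn about z gives the same grasp; the last joint's range is limited). The gripper opens to 85 mm and grips with 20 to 120 N. Pads are 22 mm wide; open, the fingers measure 114 mm over their backs; the gripper's body (76 mm by 85 mm) begins 54 mm behind the grasp point. The pads swing forward as they close: fully open they stand 13 mm farther back than shut.
Start: joints at [-1.254, 0.342, 1.524, -0, 1.275, -0.146], TCP at [0.234, -0.47, 0.256] pointing down, gripper open.
Joint ranges: [-2.53, 2.53], [-0.77, 2.02], [0.04, 2.7], [-1, 4.14], [0.28, 2.66], [-3.11, 3.11]. Speed limits (rad/s): [2.57, 2.57, 3.14, 3.14, 3.14, 3.14].

## Interface

Orientations are given as a unit quaternion [x, y, z, w].
In Python, from workcell import r, command_gripper, optics gives the robot as it stands. The module is installed in compiled form; this text tells all that it offers. Calls block until the motion is done:
- r.reach(position, orientation): joint-space move of the TCP to a pose.
- r.move_straight(position, orientation=None, speed=0.15, max_force=None): straight line of the TCP; orientation=None keeps the orientation; speed is the mean speed in m/s. With max_force (N) it stops when the force on the tool has changed by that much, and returns True; else False.
- r.movej(angles): joint-space move.
- command_gripper(opening, force=None): finger opening in m; force is the grip in N (None keeps the last); returns when the fingers have stopped.
- r.hold(seconds).
- r.solve_ik(position, orientation): joint angles nearest the present ones, or None.
- r.read_state(): the state.
- optics.get_image(name): name is "scene" or "top"; returns (picture, depth): 480x640x3 uint8, red, green, blue; 480x640 float32, m along the optical axis (not along the pixel's ray), 0 where there is no reading.
- optics.camera_model(name): a dict with "K" (3x3 intrinsics, pixels), "k1" (the pictures are not rectified: a ray, as slopes to the right and down, at radius r is drawn at 1 + k1 r^2 times it, then the intrinsics apply), "R" (3x3) and "t" (3): a world point X has camera coordinates R X + t. Camera axes: x right, y down, z forward; pixel columns grow to the right and rows downward; lengths in m; the calibration is good to about 2 mm. A picture is of the moment at which its call begins. camera_model takes no time and is no camera call.
A pose or a line that the arm cannot do raises r.PlanningError and nothing moves.
- r.finish_job(): hands the job in, once; it reports no verdict.
The state is a dict: "time_s": time; "joint_positions": joint angles; "dq": joint speeds; "tau": joint torques, N m; "eef_pos": TCP position; "eef_rot": TCP orientation; "contact_force": force on the tool from outside, world axes, zero at the start; "torque": the same for the moment, N m; "grip_width": finger opening in m.
Only numpy, scipy, OpenCV 4.12 (cv2) and the standard library are available. Lean on these libraries where they do the work, as an engineer would, in place of code of your own. Each camera call takes 0.05 s, during which the arm holds its last target.

## Task

Two identical battery packs for the studio lamps are fixed to the table; one has its cells in and its hatch stands open, the other is still shut. With the fingertips, first press the open hatch down until it latches and let go, so that it stays shut; then press the other pack's hatch once and take the hand away, so that it pops up, and see that it stays open. One full press for each hatch; pick nothing up and leave the other things on the table where they are.

Things in the scene. Friction and masses are not known exactly. Their poses are not given: they have to be found in the camera images.
- pack_loaded: battery pack with two cells in it, whose hatch stands open at the start: grey plastic housing fixed to the table, 150 (x) x 110 (y) x 52 mm high. Origin: centre of its underside, on the table; z up. Its top hatch, a lighter plate 102 x 78 x 5 mm, is hinged along y at x = +50, z = 52 mm; free edge at x = -54 mm. Shut, its upper face is 57 mm above the table, 5 mm proud of the housing, the press pad's middle at (-22, 0, 57) mm.
- pack_next: battery pack that is empty, whose hatch is shut at the start: grey plastic housing fixed to the table, 150 (x) x 110 (y) x 52 mm high. Origin: centre of its underside, on the table; z up. Its top hatch, a lighter plate 102 x 78 x 5 mm, is hinged along y at x = +50, z = 52 mm; free edge at x = -54 mm. Shut, its upper face is 57 mm above the table, 5 mm proud of the housing, the press pad's middle at (-22, 0, 57) mm.
- pack_loaded_pad (a point): middle of the ridged press pad on the upper face of the loaded pack's hatch, 72 mm from the hinge; moves with the hatch.
- pack_next_pad (a point): middle of the ridged press pad on the upper face of the shut pack's hatch, 72 mm from the hinge; moves with the hatch.
- pack_loaded_hatch (a joint): hinge of the loaded pack's hatch, rad: 0 latched shut, -0.105 pressed in to its stop, 0.45 sprung open to its stop (edge about 50 mm above the housing). A spring lifts with 1.3 to 3 N at the pad. Push-push latch: pressing the pad 7.3 mm below shut level (about 5 N, then the hard stop) and letting go turns shut into open, or open into latched shut.
- pack_next_hatch (a joint): hinge of the other pack's hatch, rad: 0 latched shut, -0.105 pressed in to its stop, 0.45 sprung open to its stop (edge about 50 mm above the housing). A spring lifts with 1.3 to 3 N at the pad. Push-push latch: pressing the pad 7.3 mm below shut level (about 5 N, then the hard stop) and letting go turns shut into open, or open into latched shut.
- pack_loaded_step (a joint): the concealed stepping slide inside the latch of the loaded pack (never touched), m: each full press and release moves it on by about 0.0045. It rests at about 0 latched, 0.0045 open, 0.0089 latched again, 0.0134 open again. It starts at 0.0044 (open).
- pack_next_step (a joint): the concealed stepping slide inside the latch of the other pack (never touched), m: each full press and release moves it on by about 0.0045. It rests at about 0 latched, 0.0045 open, 0.0089 latched again, 0.0134 open again. It starts at 0 (latched).
- paint_tube: a paint tube lying on the table, 33 x 134 x 24 mm, loose; a bystander. Origin: middle of its underside.
- marker: a white marker pen lying on the table, 13 x 129 x 13 mm, loose; a bystander. Origin: middle of its underside.
- tape_roll: a roll of masking tape lying flat, 100 mm across, 25 mm high, loose; a bystander. Origin: middle of its underside.
- paint_jar: a paint jar with a screw lid, 63 mm across, 66 mm high, standing, loose; a bystander. Origin: middle of its underside.

How it is judged:
On the way, in this order (a step that is already met when the one before it is completed fails the run):
1. the loaded pack's hatch is latched shut and stays so with nothing pressing on it, the other hatch not yet popped (value of joint each of pack_loaded_hatch, pack_next_hatch below 0.03 rad and value of joint pack_loaded_step above 0.0078 m and contact force between each of the fingers, the arm and pack_loaded below 0.3 N), for 0.3 s.
2. the other pack's hatch has popped open and stays open untouched for a second (value of joint pack_next_hatch above 0.35 rad and value of joint pack_next_step above 0.003 m and value of joint pack_loaded_hatch below 0.03 rad and contact force between each of the fingers, the arm and pack_next below 0.3 N), for 1 s.
At the end, for the whole second after the job is handed in: The loaded pack's hatch is latched shut (under 0.03 rad) after one press and the other pack's hatch stands open (over 0.35 rad) after one press, both at rest and untouched (value of joint pack_loaded_hatch below 0.03 rad and value of joint pack_next_hatch above 0.35 rad and value of joint pack_loaded_step below 0.0102 m and value of joint pack_next_step below 0.0058 m and velocity of joint each of pack_loaded_hatch, pack_next_hatch below 0.05 rad/s and velocity of joint pack_next_hatch above -0.05 rad/s and contact force between each of the fingers, the arm and pack_loaded below 0.3 N and contact force between each of the fingers, the arm and pack_next below 0.3 N).
It fails at once if the loaded pack's hatch is pressed in a second time after it latched (value of joint pack_loaded_step above 0.0102 m).
It fails at once if the other pack's hatch is pressed a second time after it popped (value of joint pack_next_step above 0.0058 m).
It fails at once if a bystander is lifted, carried or shoved more than 30 mm (distance of any of paint_tube, marker, tape_roll, paint_jar from where it was at the start of the episode above 0.03 m).
It also fails if it takes over 48 s, if anything falls off the work surface, if the arm or the gripper's body presses on something with over 40 N, if the wrist force passes 120 N, or if a joint passes its speed limit or range.

## Working session

There is one attempt and no reset: what is moved stays moved. The work goes in short steps, each a Python script; the robot and the scene stay as the last script left them, time stands still between calls to the robot, and variables do not carry over. Pictures are saved under pics/ and viewed, and the job is handed in when it is done.

```bash
mkdir -p pics; python3 - <<'E'
from workcell import r, command_gripper, optics
import cv2, numpy as np
for n in ("scene","top"):
    im,d=optics.get_image(n)
    cv2.imwrite(f"pics/{n}0.png",im[:,:,::-1]); np.save(f"pics/{n}0_d.npy",d); np.save(f"pics/{n}0.npy",im)
    m=optics.camera_model(n); print(n,{k:np.round(v,4).tolist() for k,v in m.items()})
s=r.read_state(); print(s, r.tip_extent)
E
```

```text
scene {'K': [[457.422, 0.0, 316.3348], [0.0, 457.422, 239.5951], [0.0, 0.0, 1.0]], 'k1': 0.0003, 'R': [[-0.8776, -0.4791, -0.0159], [-0.3268, 0.6222, -0.7114], [0.3507, -0.6191, -0.7026]], 't': [0.4932, 0.237, 0.885]}
top {'K': [[563.7272, 0.0, 326.2082], [0.0, 563.7272, 238.4925], [0.0, 0.0, 1.0]], 'k1': 0.0081, 'R': [[0.0083, -0.9999, 0.0063], [-0.9761, -0.0095, -0.2173], [0.2173, -0.0043, -0.9761]], 't': [-0.0179, 0.563, 1.5859]}
{'time_s': 0.1, 'joint_positions': array([-1.25398687e+00,  3.42634837e-01,  1.52491393e+00, -1.41165759e-06,
        1.27540187e+00, -1.46005672e-01]), 'dq': array([ 9.46981521e-05, -9.35834946e-04, -1.32761222e-03, -7.16289896e-04,
        7.36428945e-05,  3.09178458e-04]), 'tau': array([ 1.67654576e-03, -4.34448087e+01, -2.46488965e+01, -1.29037503e-04,
        4.69039733e-03, -6.38081417e-06]), 'eef_pos': array([ 0.23431201, -0.46945296,  0.25570753]), 'eef_rot': array([ 9.73344266e-01,  2.29347943e-01, -5.85892375e-05, -6.76457950e-04]), 'contact_force': array([ 0.17291709,  0.1250059 , -0.62112756]), 'torque': array([ 0.01754446, -0.00286559, -0.04347957]), 'grip_width': 0.0854528552921715} 0.025
```

View pics/scene0.png

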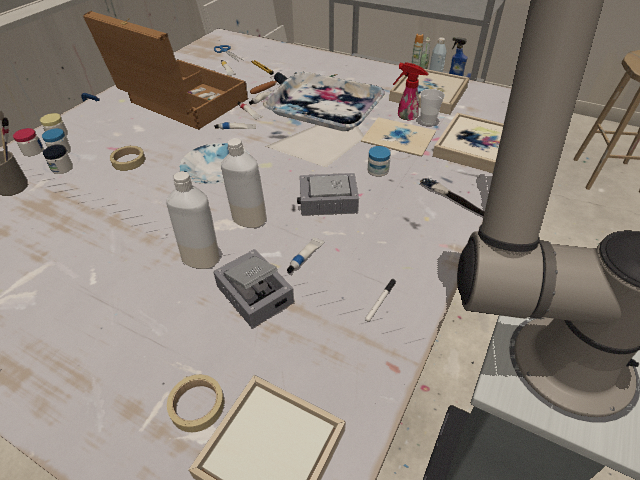

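View pics/top0.png

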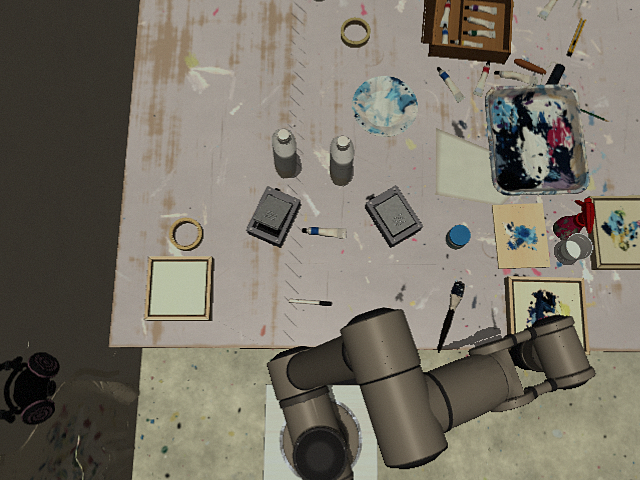

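The scene view shows the open pack at about (254,286) and the shut one at (329,194), with tall bottles at (196,225) and (245,185). In the top view the open pack is at (273,215) and the shut one at (394,216). I'll zoom in on both for corners.

```bash
python3 - <<'E'
import cv2
a=cv2.imread("pics/top0.png")[170:260,235:435]; b=cv2.imread("pics/scene0.png")[160:335,200:370]
cv2.imwrite("pics/topz.png",cv2.resize(a,None,fx=4,fy=4,interpolation=cv2.INTER_CUBIC))
cv2.imwrite("pics/scenez.png",cv2.resize(b,None,fx=3.4,fy=3.4,interpolation=cv2.INTER_CUBIC))
E
```

```text
(no output)
```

View pics/topz.png

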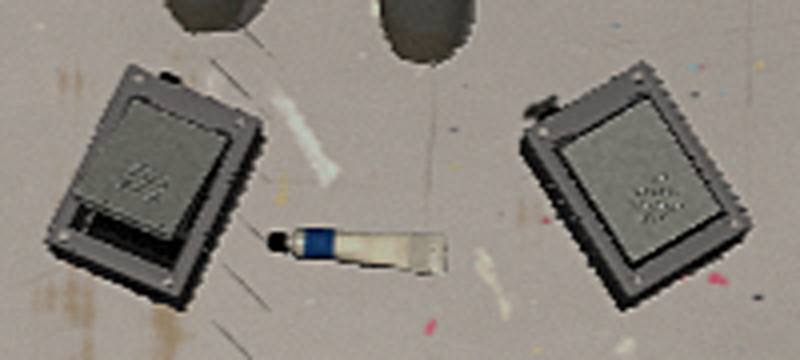

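View pics/scenez.png

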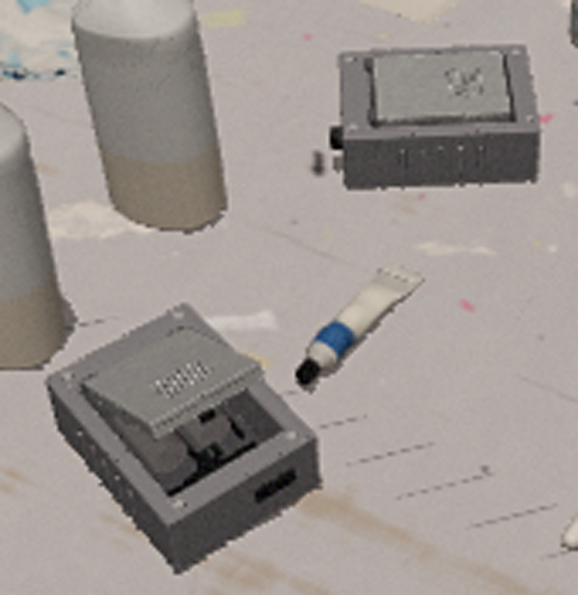

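Both hinges lie on the far side and the pads face the robot. I'll measure the top faces from the depth points in both views.

```bash
cat > h.py <<'E'
import numpy as np, cv2
from workcell import optics
def cloud(n,d):
    m=optics.camera_model(n); K=m["K"];k1=m["k1"]
    v,u=np.mgrid[:480,:640]
    pts=np.stack([u,v],-1).reshape(-1,1,2).astype(float)
    un=cv2.undistortPoints(pts,K,np.array([k1,0,0,0,0.])).reshape(480,640,2)
    P=np.dstack([un*d[...,None],d])
    return (P-m["t"])@m["R"]
def ray(n,uv,z):
    m=optics.camera_model(n)
    un=cv2.undistortPoints(np.array(uv,float).reshape(-1,1,2),m["K"],np.array([m["k1"],0,0,0,0.])).reshape(-1,2)
    D=np.c_[un,np.ones(len(un))]@m["R"]; C=-m["R"].T@m["t"]
    s=(z-C[2])/D[:,2]; return C+s[:,None]*D
def proj(n,X):
    m=optics.camera_model(n); X=np.atleast_2d(X)@m["R"].T+m["t"]
    s=X[:,:2]/X[:,2:]; s=s*(1+m["k1"]*(s**2).sum(1,keepdims=True))
    return s*[m["K"][0,0],m["K"][1,1]]+m["K"][:2,2]
E
python3 - <<'E'
from h import *
print("cam", *[np.round(-optics.camera_model(n)["R"].T@optics.camera_model(n)["t"],3) for n in("top","scene")])
z0=lambda uv:np.array([uv[0]+0,uv[1]])
tz=lambda L:[[ (x+.5)/4-.5+235,(y+.5)/4-.5+170] for x,y in L]
print("loaded ray",np.round(ray("top",tz([(130,66),(265,122),(182,300),(50,240)]),.052),4).tolist())
print("next ray",np.round(ray("top",tz([(525,145),(645,62),(748,228),(622,298)]),.052),4).tolist())
for n in("top","scene"):
    d=np.load(f"pics/{n}0_d.npy"); W=cloud(n,d)
    print(n,"table z",np.round([np.nanmedian(W[...,2][ (abs(W[...,0]-.45)<.05)&(abs(W[...,1])<.1)&(abs(W[...,2])<.03)])],4))
    for nm,c in(("loaded",ray("top",[[273,215]],.052)[0]),("next",ray("top",[[394,216]],.052)[0])):
        M=(np.hypot(W[...,0]-c[0],W[...,1]-c[1])<.13)&(W[...,2]>.044)&(W[...,2]<.062)&(d>0)
        k,lab,st,_=cv2.connectedComponentsWithStats(M.astype(np.uint8)); j=1+st[1:,4].argmax(); P=W[lab==j]
        # top level only: drop side walls
        (cx,cy),(w,h),a=cv2.minAreaRect((P[:,:2]*1000).astype(np.float32))
        print(n,nm,len(P),"c",round(cx,1),round(cy,1),"wh",round(w,1),round(h,1),"ang",round(a,2),"z",np.round(np.percentile(P[:,2],[5,50,95]),4))
E
```

```text
cam [ 0.205 -0.006  1.67 ] [0.2   0.637 0.798]
loaded ray [[0.7246, 0.1658, 0.052], [0.682, 0.0637, 0.052], [0.5456, 0.1221, 0.052], [0.5899, 0.2205, 0.052]]
next ray [[0.6661, -0.1303, 0.052], [0.7317, -0.221, 0.052], [0.604, -0.2948, 0.052], [0.5502, -0.2007, 0.052]]
top table z [-0.0014]
top loaded 819 c 636.8 145.9 wh 111.6 151.5 ang 66.54 z [0.0453 0.0507 0.0586]
top next 1655 c 641.7 -213.6 wh 151.2 111.8 ang 31.59 z [0.0457 0.0529 0.0602]
scene table z [0.0002]
scene loaded 1287 c 636.8 148.9 wh 110.4 152.3 ang 66.91 z [0.0466 0.0517 0.0574]
scene next 1556 c 641.0 -210.6 wh 149.4 115.3 ang 31.36 z [0.0481 0.0542 0.0592]
```

The two views agree to 3 mm: loaded centre ≈ (0.637, 0.147), +x at about -23.3°, and next centre ≈ (0.641, -0.212), +x at about 31.5°. Next I'll check the bottle clearance and the IK.

```bash
cat >> h.py <<'E'
PK={"loaded":(np.array([.6368,.1472]),np.deg2rad(-23.3)),"next":(np.array([.6414,-.2122]),np.deg2rad(31.5))}
def pad(nm,x=-.022,z=0.):
    c,a=PK[nm]; return np.array([*(c+x*np.array([np.cos(a),np.sin(a)])),z])
def quat(nm):
    a=PK[nm][1]; return np.array([np.cos(a/2),np.sin(a/2),0,0])
E
python3 - <<'E'
from h import *
from workcell import r
for n in("top","scene"):
    d=np.load(f"pics/{n}0_d.npy"); W=cloud(n,d)
    M=(W[...,2]>.11)&(d>0)&(W[...,0]>.45)&(abs(W[...,1])<.5)
    k,lab,st,_=cv2.connectedComponentsWithStats(M.astype(np.uint8))
    for j in range(1,k):
        if st[j,4]>60: P=W[lab==j]; print(n,st[j,4],np.round(P.min(0),3),np.round(P.max(0),3))
for nm in PK:
    print(nm,pad(nm),quat(nm))
    for z in(.25,.15,.07): print(z,r.solve_ik(pad(nm,z=z),quat(nm)))
    print(np.round(proj("top",pad(nm,x=-.0126 if nm=="loaded" else -.022,z=.088 if nm=="loaded" else .057)),1),np.round(proj("scene",pad(nm,x=-.0126 if nm=="loaded" else -.022,z=.088 if nm=="loaded" else .057)),1))
E
```

```text
top 402 [ 1.189 -0.33   0.11 ] [ 1.289 -0.279  0.286]
top 762 [0.765 0.075 0.111] [0.853 0.146 0.249]
top 757 [ 0.747 -0.088  0.11 ] [ 0.837 -0.021  0.241]
scene 880 [ 2.08 -0.5   0.11] [ 2.222 -0.336  0.23 ]
scene 5194 [ 1.188 -0.345  0.11 ] [ 1.543 -0.271  0.326]
scene 248 [1.402 0.072 0.111] [1.476 0.131 0.216]
scene 1595 [ 0.747 -0.079  0.11 ] [ 0.834 -0.017  0.237]
scene 2029 [0.766 0.081 0.11 ] [0.849 0.151 0.243]
loaded [0.61659418 0.155902   0.        ] [ 0.9793994  -0.20193269  0.          0.        ]
0.25 [ 1.27236451e-01  5.54604966e-01  1.19897665e+00 -4.44089210e-16
  1.38801104e+00  2.10469449e+00]
0.15 [ 1.27236451e-01  6.35577489e-01  1.33854388e+00 -4.44089210e-16
  1.16747128e+00  2.10469449e+00]
0.07 [ 1.27236451e-01  7.25977269e-01  1.41132472e+00 -4.44089210e-16
  1.00429066e+00  2.10469449e+00]
[[269.6 215.1]] [[253.7 270.9]]
next [ 0.62264192 -0.22369497  0.        ] [0.96245524 0.27144045 0.         0.        ]
0.25 [-4.60641711e-01  6.05696664e-01  1.10925545e+00 -4.44089210e-16
  1.42664054e+00  5.60375902e-01]
0.15 [-4.60641711e-01  6.80713787e-01  1.25166932e+00 -4.44089210e-16
  1.20920955e+00  5.60375902e-01]
0.07 [-4.60641711e-01  7.66184514e-01  1.32519615e+00 -4.44089210e-16
  1.05021199e+00  5.60375902e-01]
[[397.7 219.9]] [[336.5 184. ]]
```

The predicted pad pixels fall on the ridges in both views, at (270,215)/(254,271) and (398,220)/(337,184). The bottles (x > 0.745) are clear of the path. I'll close the fingers, move above the loaded pad and check before pressing.

```bash
python3 - <<'E'
from h import *
from workcell import r, command_gripper
command_gripper(0.0,40)
a=PK["loaded"][1]+np.pi; q=np.array([np.cos(a/2),np.sin(a/2),0,0])
print(r.solve_ik(pad("loaded",z=.2),q))
r.reach(pad("loaded",z=.25),q)
r.move_straight(pad("loaded",z=.15),speed=.1)
s=r.read_state(); print(s["time_s"],s["eef_pos"],s["contact_force"],s["grip_width"])
for n in("top","scene"):
    im,d=optics.get_image(n); cv2.imwrite(f"pics/{n}1.png",im[:,:,::-1])
a=cv2.imread("pics/scene1.png")[140:340,170:390]; cv2.imwrite("pics/scene1z.png",cv2.resize(a,None,fx=3,fy=3,interpolation=cv2.INTER_CUBIC))
E
```

```text
[ 1.27236451e-01  5.90281826e-01  1.27576228e+00 -4.44089210e-16
  1.27554855e+00 -1.03689816e+00]
4.6083 [0.61703215 0.15595803 0.15081338] [-0.9567925  -0.38715945  0.52427988] 9.28830604034028e-05
```

View pics/scene1z.png

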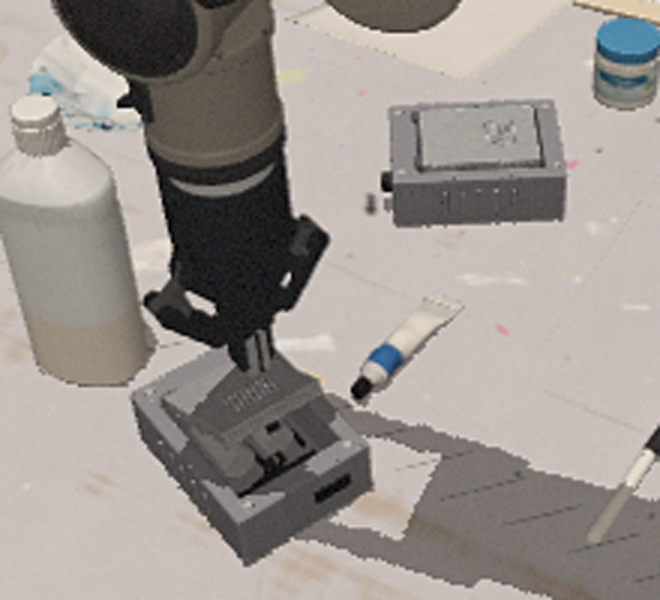

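The shut fingertips (zoom ≈ (262,357), about (257,259) in the full scene image) hang just above the pad ridges. The hatch is untouched. Pressing now.

```bash
python3 - <<'E'
from h import *
from workcell import r
f0=r.read_state()["contact_force"]
hit=r.move_straight(pad("loaded",z=.060),speed=.035,max_force=16)
s=r.read_state(); print(hit,s["time_s"],s["eef_pos"],s["contact_force"]-f0)
r.hold(.3)
s=r.read_state(); print(s["eef_pos"],s["contact_force"]-f0)
E
```

```text
True 6.6333 [0.61631632 0.1561306  0.07451612] [-3.51998395 -1.36842751  8.66204447]
[0.61630888 0.15614116 0.07457343] [-3.0271059  -0.88003382  8.29351455]
```

It's holding 8 N at a tip height of 49.5 mm, which is right at full-press depth. I'll push slightly further without releasing to confirm the hard stop, then let go.

```bash
python3 - <<'E'
from h import *
from workcell import r
f0=np.array([-.957,-.387,.524])
hit=r.move_straight(pad("loaded",z=.068),speed=.02,max_force=15)
s=r.read_state(); print(hit,s["eef_pos"],s["contact_force"]-f0)
r.hold(.2)
s=r.read_state(); print(s["eef_pos"],s["contact_force"]-f0)
r.move_straight(pad("loaded",z=.17),speed=.12)
r.hold(.4)
s=r.read_state(); print(s["time_s"],s["eef_pos"],s["contact_force"]-f0)
for n in("top","scene"):
    im,d=optics.get_image(n); cv2.imwrite(f"pics/{n}2.png",im[:,:,::-1])
a=cv2.imread("pics/scene2.png")[140:340,170:390]; cv2.imwrite("pics/scene2z.png",cv2.resize(a,None,fx=3,fy=3,interpolation=cv2.INTER_CUBIC))
E
```

```text
True [0.61634559 0.15615855 0.07451547] [-1.49827843 -0.10921259  9.5878243 ]
[0.61632832 0.15613022 0.07456363] [-2.84161232  0.21601769  9.06304048]
8.7083 [0.61654534 0.15586241 0.16971211] [ 0.59832501 -0.34872649 -0.77084512]
```

View pics/scene2z.png

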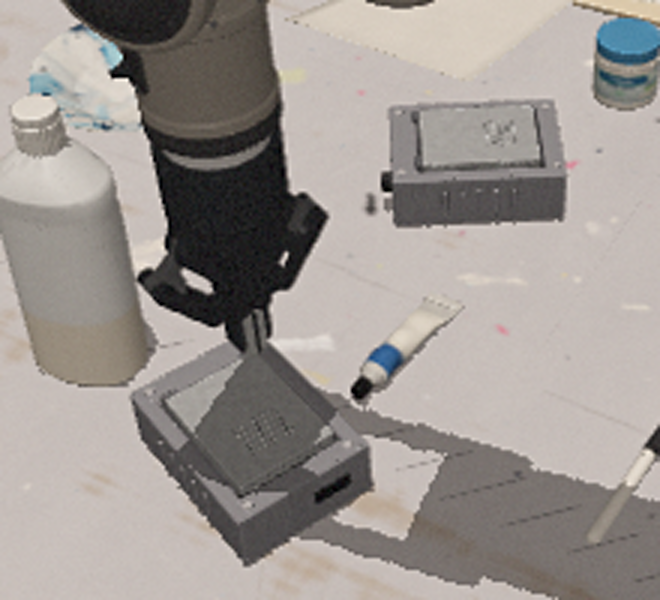

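The loaded pack's hatch lies flat and stays shut with the fingers clear: the pad ridges are at zoom (265,432) and the free edge is level with the housing. Now the other pack.

```bash
python3 - <<'E'
from h import *
from workcell import r
r.move_straight(pad("loaded",z=.25),speed=.15)
r.reach(pad("next",z=.25),quat("next"))
r.move_straight(pad("next",z=.11),speed=.12)
r.hold(.3)
f0=r.read_state()["contact_force"]
hit=r.move_straight(pad("next",z=.060),speed=.03,max_force=16)
s=r.read_state(); print(hit,s["time_s"],s["eef_pos"],s["contact_force"]-f0)
r.hold(.2)
s=r.read_state(); print(s["eef_pos"],s["contact_force"]-f0)
E
```

```text
True 13.6833 [ 0.62252653 -0.22383812  0.07453692] [-1.97257009  1.59317299  7.92551954]
[ 0.6225342  -0.22381293  0.07456492] [-1.72170983  1.64053779  7.99163157]
```

It stopped at the same depth as the first press (tip 49.5 mm), so this is the hard stop. Retreating straight up.

```bash
python3 - <<'E'
from h import *
from workcell import r
r.move_straight(pad("next",z=.25),speed=.15)
r.hold(1.5)
s=r.read_state(); print(s["time_s"],s["eef_pos"],s["contact_force"])
for n in("top","scene"):
    im,d=optics.get_image(n); cv2.imwrite(f"pics/{n}3.png",im[:,:,::-1]); W=cloud(n,d)
    for nm in PK:
        c,a=PK[nm]; D=W[...,:2]-c; x=D@[np.cos(a),np.sin(a)]; y=D@[-np.sin(a),np.cos(a)]
        M=(abs(y)<.03)&(x>-.05)&(x<.04)&(W[...,2]>.03)&(W[...,2]<.12)&(d>0)
        if M.sum()>50: p=np.polyfit(x[M],W[...,2][M],1); print(n,nm,M.sum(),"tilt",np.round(-np.arctan(p[0]),3),"z@pad",np.round(np.polyval(p,-.022),4))
a=cv2.imread("pics/scene3.png")[140:340,170:390]; cv2.imwrite("pics/scene3z.png",cv2.resize(a,None,fx=3,fy=3,interpolation=cv2.INTER_CUBIC))
E
```

```text
16.7083 [ 0.62263778 -0.22370037  0.24999829] [-0.26469445  0.11509612  0.55209866]
top loaded 598 tilt 0.005 z@pad 0.0556
scene loaded 897 tilt 0.004 z@pad 0.0573
scene next 485 tilt 0.366 z@pad 0.089
```

View pics/scene3z.png

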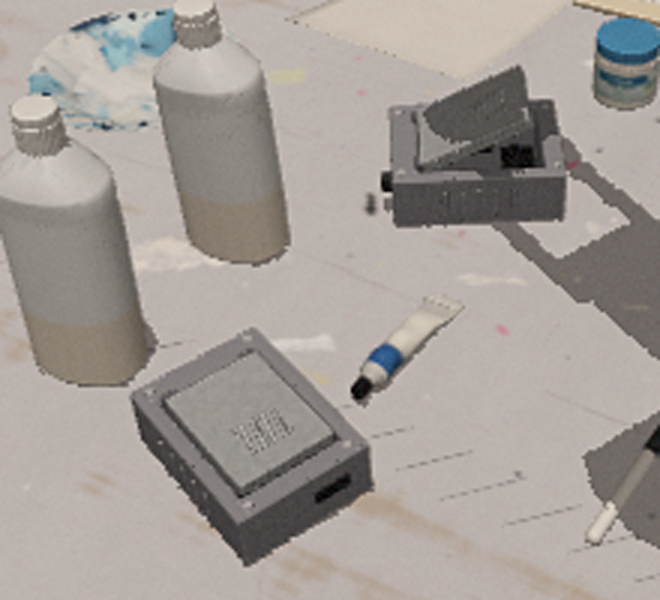

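The next pack's hatch stands open (zoom (480,110)), and the loaded one is flat with a tilt of 0.005. The pad height of 89 mm matches 0.45 rad, but the tilt fit of 0.366 mixed in interior points. I'll back off so the top camera sees it, then refit.

```bash
python3 - <<'E'
from h import *
from workcell import r
r.reach([.40,-.30,.28],quat("next"))
r.hold(.3)
s=r.read_state(); print(s["time_s"],s["contact_force"])
for n in("top","scene"):
    im,d=optics.get_image(n); cv2.imwrite(f"pics/{n}4.png",im[:,:,::-1]); W=cloud(n,d)
    for nm in PK:
        c,a=PK[nm]; D=W[...,:2]-c; x=D@[np.cos(a),np.sin(a)]; y=D@[-np.sin(a),np.cos(a)]
        lo=.066 if nm=="next" else .03
        M=(abs(y)<.03)&(x>-.05)&(x<.03)&(W[...,2]>lo)&(W[...,2]<.12)&(d>0)
        if M.sum()>50: p=np.polyfit(x[M],W[...,2][M],1); print(n,nm,M.sum(),"tilt",np.round(-np.arctan(p[0]),3),"z@-0.0126",np.round(np.polyval(p,-.0126),4))
E
```

```text
18.05 [-1.14322215  0.64628414  0.2648731 ]
top loaded 526 tilt -0.001 z@-0.0126 0.0554
top next 477 tilt 0.4 z@-0.0126 0.0859
scene loaded 812 tilt 0.007 z@-0.0126 0.0572
scene next 421 tilt 0.436 z@-0.0126 0.088
```

View pics/top4.png

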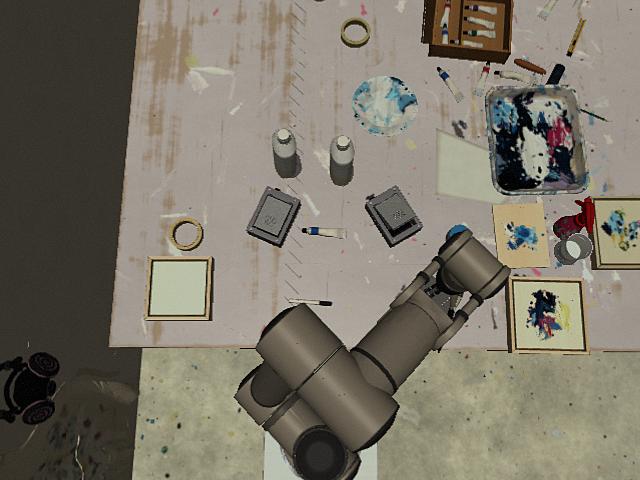

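The top view shows the loaded hatch shut at (273,216) and the next hatch open at (394,215). The bystanders in view are where they started, and the arm is well clear. Handing in.

```bash
python3 - <<'E'
from workcell import r
r.hold(.2); print(r.finish_job(), r.read_state()["time_s"])
E
```

```text
the job is handed in; nothing more can be done
the job is handed in; nothing more can be done
```

Both hatches are done with one full press each: the loaded pack's is latched shut and the other pack's stands open. The job was handed in at about 18 s on the robot's clock and reported no verdict.

- **Presses:** I pressed both pads with the closed fingertips down to the hard stop, with the tip stopping at 49.5 mm above the table both times. On the first hatch I pushed a little further without letting go, and it did not move, which confirmed the stop.
- **Loaded hatch:** the last check gave a tilt of -0.001 rad from the top camera and 0.007 rad from the scene camera, with the upper face at 55 to 57 mm.
- **Other hatch:** it measured open at 0.40 rad (top) and 0.44 rad (scene), with the pad at about 86 to 88 mm, where about 88 mm is expected fully open. An earlier fit of 0.366 rad came out low, probably because it took in points inside the housing, so I refitted with those left out.
- **Bystanders:** the tape roll, paint tube and marker look unmoved in the last top picture. The arm half covered the paint jar there, but it had not moved in the scene view just before, and the arm moved well above it.
- **Contact:** the arm was well clear of both packs at the end. The force sensor still read 1.1 N, similar to its readings elsewhere in free air. I could not read the latch slides directly.

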